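Make up a boxed eyewear set on the packing scale

TASK

Make up one boxed set on the packing scale, in this order: stand the open black box in the middle of the scale's steel platform, lined up along it; lay the small wooden spectacle case flat in the box; close the box with the long lid, fully seated; and set the round tin upright in the middle of the lid. The short lid belongs to another box: leave it and the spray bottle where they are.

Things in the scene. Friction and masses are not known exactly. Their poses are not given: they have to be found in the camera images.
- scale: Fixed bench scale, grey plastic with a flat steel platform 84 (own x) by 180 (own y) mm, its top 34 mm above the table. Origin on the table under the platform's centre; the platform does not move when loaded. A lower console (38 by 120 mm, 25 mm high, with a small display) juts out on its -x side, to x = -79 mm. Its place and yaw vary.
- scale_top (a point): Centre of the scale platform's top face, 34 mm above scale's origin, same axes.
- box: Loose open-topped black rigid box with a grey lining, 60 (own x) by 160 (own y) by 46 mm high outside, walls and floor 5 mm, so 50 by 150 mm inside and 41 mm deep; about 160 g. Stands open side up. Origin at the centre of its underside. It can be gripped from above across its 60 mm width. Its y axis is to lie along the scale's y, either way round.
- case: Loose dark wooden pocket case for folding spectacles, a rounded block 38 (own x) by 56 (own y) by 26 mm high with a brass seam; about 70 g. Origin at the centre of its underside. In the box the fingers have room only along the box's length: grip the case across its 56 mm length (closing along its y) and lay it with its y along the box's y.
- lid: The long lid: black plate 64 (own x) by 164 (own y) by 8 mm with a grey plug under it, 42 by 142 by 6 mm, that drops into the box with 4 mm spare each side; 14 mm high in all, about 80 g. Lies plug down. Origin at the centre of the plug's underside. Seated, its origin is 40 mm, its top 54 mm above the box's origin. Grip it from above across its 64 mm; it overhangs the box by 2 mm all round.
- tin: Loose round aluminium tin, 50 mm in diameter and 24 mm high, about 60 g. Origin at the centre of its underside, z up.
- short_lid: A lid like the long one but only 90 mm long (64 by 90 by 14 mm), for another box: not to be used. Origin at the centre of its underside.
- spray: Loose upright spray bottle, 36 mm in diameter and 100 mm high: stays where it is. Origin at the centre of its underside.
There are look-alikes about, which are no part of the job. Leave any orange or purple look-alike of the lid alone.

How it is judged (in metres and radians):
On the way, in this order (a step that is already met when the one before it is completed fails the run):
1. the open box stands in the middle of the scale's platform, lined up along it, released (x of box in the frame of scale between -0.012 and 0.012 m and y of box in the frame of scale between -0.015 and 0.015 m and z of box in the frame of scale between 0.03 and 0.038 m and angle between the y axis of box and the y axis of scale, either way round below 0.17 rad and angle between box's own z axis and vertical below 0.06 rad and contact force between the fingers and box below 0.1 N and linear speed of box below 0.02 m/s), for 0.2 s.
2. the wooden case lies flat in the box on the scale, released (x of box in the frame of scale between -0.012 and 0.012 m and y of box in the frame of scale between -0.015 and 0.015 m and z of box in the frame of scale between 0.03 and 0.038 m and angle between the y axis of box and the y axis of scale, either way round below 0.17 rad and angle between box's own z axis and vertical below 0.06 rad and x of case in the frame of box between -0.025 and 0.025 m and y of case in the frame of box between -0.075 and 0.075 m and z of case in the frame of box between 0 and 0.01 m and angle between case's own z axis and vertical below 0.1 rad and contact force between the fingers and case below 0.1 N and linear speed of case below 0.02 m/s), for 0.2 s.
3. the long lid is fully seated on the box, released (x of box in the frame of scale between -0.012 and 0.012 m and y of box in the frame of scale between -0.015 and 0.015 m and z of box in the frame of scale between 0.03 and 0.038 m and angle between the y axis of box and the y axis of scale, either way round below 0.17 rad and angle between box's own z axis and vertical below 0.06 rad and x of case in the frame of box between -0.025 and 0.025 m and y of case in the frame of box between -0.075 and 0.075 m and z of case in the frame of box between 0 and 0.01 m and angle between case's own z axis and vertical below 0.1 rad and x of lid in the frame of box between -0.007 and 0.007 m and y of lid in the frame of box between -0.007 and 0.007 m and z of lid in the frame of box between 0.036 and 0.0425 m and angle between the z axis of lid and the z axis of box, either way round below 0.04 rad and angle between the y axis of lid and the y axis of box, either way round below 0.12 rad and contact force between the fingers and lid below 0.1 N and linear speed of lid below 0.02 m/s), for 0.2 s.
4. the tin stands in the middle of the lid, released (x of box in the frame of scale between -0.012 and 0.012 m and y of box in the frame of scale between -0.015 and 0.015 m and z of box in the frame of scale between 0.03 and 0.038 m and angle between the y axis of box and the y axis of scale, either way round below 0.17 rad and angle between each of box, tin's own z axis and vertical below 0.06 rad and x of case in the frame of box between -0.025 and 0.025 m and y of case in the frame of box between -0.075 and 0.075 m and z of case in the frame of box between 0 and 0.01 m and angle between case's own z axis and vertical below 0.1 rad and x of lid in the frame of box between -0.007 and 0.007 m and y of lid in the frame of box between -0.007 and 0.007 m and z of lid in the frame of box between 0.036 and 0.0425 m and angle between the z axis of lid and the z axis of box, either way round below 0.04 rad and angle between the y axis of lid and the y axis of box, either way round below 0.12 rad and horizontal distance between tin and lid below 0.012 m and z of tin in the frame of lid between 0.011 and 0.017 m and contact force between the fingers and tin below 0.1 N and linear speed of tin below 0.02 m/s), for 0.2 s.
At the end, for the whole second after the job is handed in: Box upright on the platform, within 12 mm across and 15 mm along of its centre and 10 degrees of its length; case flat on the box's floor; long lid seated flat on the rim within 7 mm of centred; tin upright on the lid within 12 mm of its centre; all released and at rest (all of step 4 and contact force between the fingers and box below 0.1 N and linear speed of each of box, case, lid below 0.02 m/s and contact force between the fingers and case below 0.1 N and contact force between the fingers and lid below 0.1 N); the robot touches nothing.
It fails at once if the short lid is moved more than 30 mm (distance of short_lid from where it was at the start of the episode above 0.03 m).
It fails at once if the spray bottle is moved more than 30 mm or knocked over (distance of spray from where it was at the start of the episode above 0.03 m or angle between spray's own z axis and vertical above 0.5 rad).
It also fails if it takes over 122 s, if anything falls off the work surface, if the arm or the gripper's body presses on something with over 40 N, if the wrist force passes 120 N, or if a joint passes its speed limit or range.

ROBOT

A 6-joint arm with a two-finger parallel gripper is mounted at the origin on the work surface. World frame = base frame: x ahead of the robot, y to its left, z up, the work surface at z = 0. Lengths are in mm, angles in rad, forces in N, time in s.
With the tool pointing down it reaches from about 350 to 975 mm from the base axis. Payload 7.1 kg.
Tool frame: the origin (TCP) lies midway between the tips of the shut fingers; the grasp point (between the pads) lies 19 mm behind it (ctrl.grip_depth is the distance from the TCP to the grasp point, in mm); z points along the fingers, y is the line along which they close (so a half turn about z gives the same grasp; the last joint's range is limited). The gripper opens to 88 mm and grips with 3 to 60 N. Pads are 20 mm wide; open, the fingers measure 115 mm over their backs; the gripper's body (75 mm by 178 mm) begins 61 mm behind the grasp point.
Start: joints at [1.305, 0.423, 1.63, -0, 1.089, -0.019], TCP at [152.657, 606.053, 222.675] pointing down, gripper open.
Joint ranges: [-3, 3], [-0.9, 2.11], [0.09, 2.58], [-1.31, 4.45], [0.11, 2.69], [-2.54, 2.54]. Speed limits (rad/s): [2.39, 2.39, 3.01, 3.14, 3.14, 3.14].

INTERFACE

Orientations are given as a rotation vector (axis times angle).
In Python, from workcell import ctrl, cams gives the robot as it stands.
- The arm moves only by the tool move_arm, never from a script. Its argument "steps" is a list of rows, each a list of 3 entries, a list of its own where there are three numbers: the shift along the tool's x, y, z in units of 25 mm (1.0 is 25 mm), then the turn about the tool's z in units of 5 degrees (1.0 is 5 degrees), then the closure, from 0 (fully open) to 1 (shut). A call has 1 to 20 rows; each row shifts and turns the commanded pose from where the row before left it, along the tool's axes as they then stand; what a row does not reach is not made up. A row lasts 1/12 s, in which the tool goes at most 41.7 mm and 7.16 degrees, less where a joint would pass 70% of its speed; a pose out of reach is approached as far as the arm can. A call is refused whole if a number of a shift passes 1 or a number of a turn 1, either way. A call with a gripper value outside its range is refused whole. The fingers move at their own pace and stop on an object; the grip force is fixed at half the most. Time passes only in rows, so rows that do not move let the fingers close. It gives the time, the measured TCP pose, the force, the opening and the grip force at its end, in the units of the state.
- ctrl.get_obs(): the state, without advancing time (a new reading comes with each control period).
- cams.get_image(name): name is "side" or "top"; returns a dict with "image" (384x512x3 uint8, red, green, blue), "camera_matrix" (3x3 intrinsics, pixels), "xyz" and "rotation" of the camera in the world. Camera axes: x right, y down, z forward; pixel columns grow to the right and rows downward; lengths in mm; the calibration is good to about 2 mm. A picture is of the moment at which its call begins. There is no depth.
- ctrl.close_job(): hands the job in; it is judged then, once.
Trained networks look in the newest picture that a camera, given by its name, has taken for a name from the list of things; names that differ only in an ending like _2 or _b are one class to them, and where a whole thing is asked for, a point or a joint stands for the part that bears it (a point fixed in the world has none). Each returns a list of dicts, best first, with "p" (0 to 1); they miss things now and then, are a little off and sometimes report something else, mostly with a low value. They report only what shows in the picture. A call takes as long as a camera call. They do not tell look-alikes from the thing itself.
- cams.boxes_of(camera, thing): "rect" ([centre column, centre row, width, height] in pixels, round what is visible of it).
- cams.cut_out(camera, thing): "pixels" (384x512 bool, what is visible of it) and "rect" ([centre column, centre row, width, height] in pixels, round what is visible of it).
The state is a dict: "t": time; "qpos": joint angles; "qvel": joint speeds; "joint_torque": joint torques, N m; "ee_pos": TCP position; "orientation": TCP orientation; "ft_force": force on the tool from outside, world axes, zero at the start; "moment": the same for the moment, N m; "width": finger opening in mm; "grasp_force": force on a finger pad.
Only numpy, scipy, OpenCV 4.12 (cv2) and the standard library are available. Lean on these libraries where they do the work, as an engineer would, in place of code of your own. Each camera call takes 0.05 s, during which the arm holds its last target. There are 200 camera calls.

## Working session

There is one attempt and no reset: what is moved stays moved. The work goes in short steps, Python scripts to look and compute and a tool call to move; the robot and the scene stay as the last step left them, time stands still between calls to the robot, and variables do not carry over. Pictures are saved under pics/ and viewed, at most 14 in all, crops included, and the job is handed in when it is done.

Besides the shell and the picture viewer there is one more tool, called after ">>>" as name(argument=value, ...) on one line, values as JSON. move_arm: Moves the arm, as the interface text tells. Its arguments: {"type":"object","properties":{"steps":{"type":"array"}},"required":["steps"]}

```bash
mkdir -p pics; ls; cat > h.py <<'E'
import numpy as np, cv2
from workcell import ctrl, cams
def shot(n, f=None):
    d=cams.get_image(n)
    if f: cv2.imwrite('pics/'+f, d['image'][:,:,::-1])
    return d
def ray(d,px,z):
    K=np.array(d['camera_matrix']);R=np.array(d['rotation']);c=np.array(d['xyz'])
    v=R@np.linalg.inv(K)@np.array([px[0],px[1],1.]); return c+v*(z-c[2])/v[2]
def proj(d,p):
    K=np.array(d['camera_matrix']);R=np.array(d['rotation']);c=np.array(d['xyz'])
    q=K@R.T@(np.array(p,float)-c); return q[:2]/q[2]
E
python3 - <<'E'
from h import *
for n in ['top','side']:
    d=shot(n,n+'0.png'); print(n,d['xyz'],np.round(d['rotation'],3).tolist(),d['camera_matrix'][0][0])
    for t in ['scale','box','case','lid','tin','short_lid','spray']:
        print(t,[(round(r['p'],2),np.round(r['rect']).tolist()) for r in cams.boxes_of(n,t)])
print(ctrl.get_obs()['orientation'],ctrl.get_obs()['t'])
E
```

```text
pics
top [ 2.68665823e+02 -1.27082830e-01  1.52625686e+03] [-2.189, 2.141, -0.132] 496.28435672539666
scale [(0.76, [151.0, 183.0, 64.0, 49.0]), (0.59, [202.0, 197.0, 18.0, 21.0])]
box [(0.88, [377.0, 176.0, 61.0, 29.0])]
case []
lid [(0.94, [252.0, 144.0, 51.0, 42.0]), (0.94, [140.0, 118.0, 22.0, 57.0]), (0.84, [363.0, 262.0, 51.0, 41.0]), (0.62, [146.0, 268.0, 47.0, 58.0])]
tin [(0.49, [332.0, 126.0, 10.0, 18.0])]
short_lid [(0.92, [196.0, 122.0, 36.0, 29.0])]
spray [(0.57, [202.0, 196.0, 11.0, 13.0])]
side [ 272.40523328 -898.68267234  857.08617428] [-2.28, 0.211, -0.089] 417.63013610824595
scale [(0.95, [242.0, 145.0, 40.0, 34.0])]
box [(0.93, [303.0, 305.0, 37.0, 74.0]), (0.6, [254.0, 241.0, 15.0, 15.0])]
case [(0.78, [255.0, 240.0, 16.0, 16.0])]
lid [(0.89, [169.0, 153.0, 52.0, 21.0]), (0.82, [302.0, 199.0, 45.0, 32.0]), (0.77, [296.0, 134.0, 45.0, 14.0]), (0.56, [195.0, 314.0, 53.0, 62.0])]
tin [(0.19, [304.0, 305.0, 42.0, 73.0])]
short_lid [(0.56, [306.0, 159.0, 23.0, 17.0])]
spray [(0.72, [239.0, 166.0, 14.0, 32.0]), (0.16, [247.0, 142.0, 43.0, 33.0])]
[-3.86637918e-01 -3.11769605e+00 -2.59364555e-05] 0.8
```

```bash
sed -i "s/R=np.array(d\['rotation'\])/R=cv2.Rodrigues(np.array(d['rotation'],float))[0]/" h.py
python3 - <<'E'
import cv2
a=cv2.imread('pics/top0.png');cv2.imwrite('pics/top0b.png',cv2.resize(a[80:310,90:430],(800,541),interpolation=cv2.INTER_CUBIC))
a=cv2.imread('pics/side0.png');cv2.imwrite('pics/side0b.png',cv2.resize(a[100:360,130:460],(762,600),interpolation=cv2.INTER_CUBIC))
E
```

```text
(no output)
```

View pics/top0b.png

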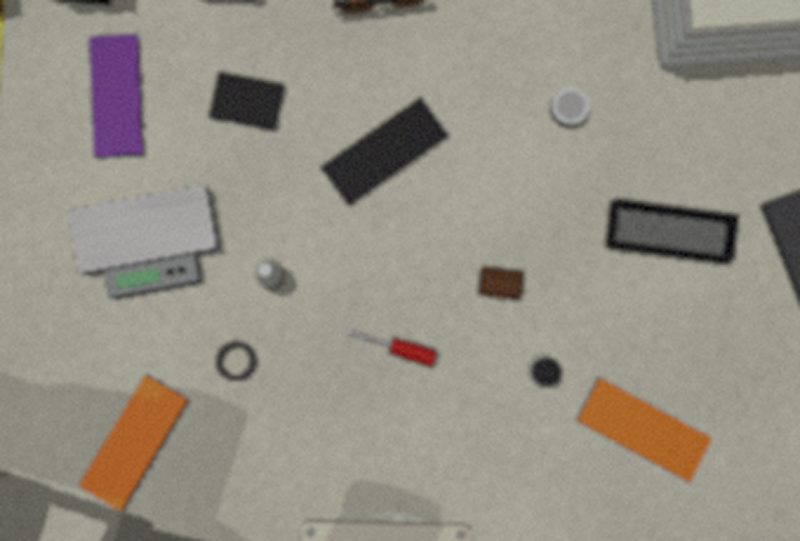

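View pics/side0b.png

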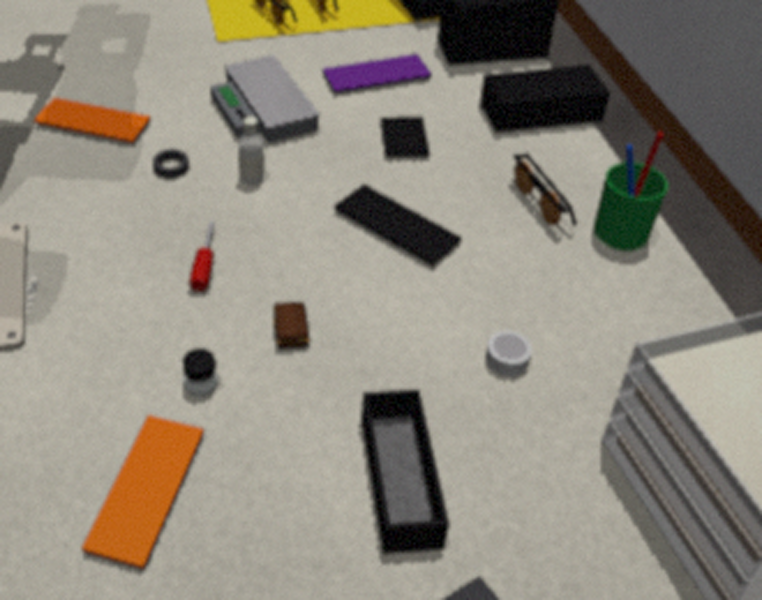

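```bash
cat >> h.py <<'E'
from scipy.optimize import minimize
S=4
def cub(sx,sy,z0,z1,cx=0): return [(cx+a*sx/2,b*sy/2,z) for a in(-1,1) for b in(-1,1) for z in(z0,z1)]
SH={'box':[cub(60,160,0,46)],'case':[cub(38,56,0,26)],'lid':[cub(64,164,6,14)],
 'scale':[cub(84,180,0,34),cub(38,120,0,25,-60)],
 'tin':[[(25*np.cos(a),25*np.sin(a),z) for a in np.linspace(0,6.28,40) for z in(0,24)]],
 'short_lid':[cub(64,90,6,14)],'spray':[[(18*np.cos(a),18*np.sin(a),z) for a in np.linspace(0,6.28,40) for z in(0,70)]]}
def sil(d,t,x,y,yaw,z,win):
    im=np.zeros(((win[3]-win[1])*S,(win[2]-win[0])*S),np.uint8);c,s=np.cos(yaw),np.sin(yaw)
    for part in SH[t]:
        P=np.array([proj(d,(x+c*a-s*b,y+s*a+c*b,z+h)) for a,b,h in part])
        h=cv2.convexHull(((P-win[:2]+.5)*S*256-128).round().astype(np.int32))
        cv2.fillPoly(im,[h],1,shift=8)
    return im
def pick(n,t,near,tol=12):
    L=[r for r in cams.cut_out(n,t) if np.hypot(r['rect'][0]-near[0],r['rect'][1]-near[1])<tol]
    return L[0]['pixels'] if L else None
def fit(t,x,y,yaw,z,views):
    D=[]
    for d,m in views:
        r,c=np.nonzero(m);w=(c.min()-15,r.min()-15,c.max()+16,r.max()+16)
        w=(max(w[0],0),max(w[1],0),min(w[2],512),min(w[3],384))
        D.append((d,w,np.kron(m[w[1]:w[3],w[0]:w[2]].astype(np.uint8),np.ones((S,S),np.uint8))))
    def f(v):
        e=0
        for d,w,M in D:
            I=sil(d,t,v[0],v[1],v[2]/100,z,w); e+=1-(I&M).sum()/(I|M).sum()
        return e/len(D)
    b=None
    for k in range(3):
        x0=np.array([x,y,yaw*100]) if b is None else b.x
        b=minimize(f,x0,method='Nelder-Mead',options=dict(initial_simplex=x0+np.array([[0,0,0],[8,0,0],[0,8,0],[0,0,8]])/(k+1)))
    return np.round([b.x[0],b.x[1],b.x[2]/100],3),round(b.fun,3)
E
cat > m.py <<'E'
from h import *
dt,ds=shot('top'),shot('side')
G={'scale':(151,180,34),'box':(376,178,46),'case':(303,200,26),'lid':(254,144,14),'tin':(332,126,24),'short_lid':(195,122,14),'spray':(203,196,90)}
Y={'scale':(151,181,135,180),'box':(351,179,400,183),'case':(297,200,310,200),'lid':(233,158,275,129),'tin':None,'short_lid':(182,120,210,125),'spray':None}
for t,(u,v,h) in G.items():
    p=ray(dt,(u,v),h);yaw=0
    if Y[t]:
        a,b=ray(dt,Y[t][:2],h),ray(dt,Y[t][2:],h);yaw=np.arctan2(*(b-a)[1::-1])-np.pi/2
    if t=='scale': yaw=ray(dt,(155,197),h)-p; yaw=np.arctan2(-yaw[1],-yaw[0])
    q=proj(ds,(p[0],p[1],h/2))
    V=[]
    for d,n,c in((dt,'top',(u,v)),(ds,'side',q)):
        m=pick(n,t,c)
        if m is None and t=='case':
            I=d['image'].astype(int);m=(I[:,:,0]-I[:,:,2]>22)&(I[:,:,0]<130)
            y,x=np.mgrid[:384,:512];m&=np.hypot(x-c[0],y-c[1])<20
        if m is not None: V.append((d,m))
    for W in ([V] if len(V)<2 else [V[:1],V[1:],V]):
        print(t,p[:2].round(),round(yaw,2),len(V),np.round(q),*fit(t,p[0],p[1],yaw,0,W) if W else '')
E
python3 m.py
```

```text
scale [466. 319.] 0.27 2 [244. 143.] [4.76486e+02 3.25275e+02 2.22000e-01] 0.036
scale [466. 319.] 0.27 2 [244. 143.] [4.76388e+02 3.26197e+02 2.32000e-01] 0.082
scale [466. 319.] 0.27 2 [244. 143.] [4.76817e+02 3.24741e+02 2.12000e-01] 0.059
box [ 486. -361.] -3.2 2 [302. 302.] [ 490.875 -362.726   -3.262] 0.04
box [ 486. -361.] -3.2 2 [302. 302.] [ 490.551 -362.315   -3.254] 0.027
box [ 486. -361.] -3.2 2 [302. 302.] [ 490.647 -362.296   -3.254] 0.035
case [ 417. -143.] -3.12 2 [255. 241.] [ 418.885 -141.118   -3.198] 0.094
case [ 417. -143.] -3.12 2 [255. 241.] [ 419.418 -137.554   -3.277] 0.187
case [ 417. -143.] -3.12 2 [255. 241.] [ 419.613 -141.682   -3.225] 0.15
lid [589.  10.] -2.51 2 [301. 198.] [590.471  14.013  -2.504] 0.041
lid [589.  10.] -2.51 2 [301. 198.] [590.303  14.153  -2.494] 0.052
lid [589.  10.] -2.51 2 [301. 198.] [590.468  13.793  -2.504] 0.048
tin [ 649. -231.] 0 2 [348. 253.] [ 6.55437e+02 -2.30332e+02  6.40000e-02] 0.129
tin [ 649. -231.] 0 2 [348. 253.] [ 6.54206e+02 -2.29805e+02  2.10000e-02] 0.068
tin [ 649. -231.] 0 2 [348. 253.] [ 6.54387e+02 -2.29671e+02  1.40000e-02] 0.103
short_lid [654. 195.] -3.3 2 [305. 160.] [654.708 198.066  -3.332] 0.058
short_lid [654. 195.] -3.3 2 [305. 160.] [653.633 200.256  -3.328] 0.065
short_lid [654. 195.] -3.3 2 [305. 160.] [654.31  199.275  -3.313] 0.072
spray [415. 154.] 0 2 [237. 166.] [ 4.18629e+02  1.55830e+02 -5.20000e-02] 0.243
spray [415. 154.] 0 2 [237. 166.] [ 4.18580e+02  1.60806e+02 -6.60000e-02] 0.209
spray [415. 154.] 0 2 [237. 166.] [ 4.18720e+02  1.57602e+02 -1.10000e-02] 0.24
```

```bash
python3 - <<'E'
from h import *
d=shot('top');f=lambda u,v,z:ray(d,(90+u*340/800,80+v*230/541),z)
c=[f(u,v,34) for u,v in((70,208),(208,187),(217,250),(80,272))]
print(np.round(c,0)); 
for a,b in((0,1),(3,2)):
  e=c[a]-c[b];print(np.arctan2(-e[0],e[1]),np.hypot(*e[:2]))
print(np.mean(c,axis=0))
m=pick('top','scale',(151,183))
I=d['image'].copy()
for (x,y,w),col in(((476.6,325.3,.22),(255,0,0)),((476.6,325.3,.15),(0,0,255))):
  M=sil(d,'scale',x,y,w,0,(90,140,220,230))
  big=cv2.resize(I[140:230,90:220],None,fx=4,fy=4) if col[0] else big
  cv2.drawContours(big,cv2.findContours(M,0,1)[0],-1,col,1)
cv2.drawContours(big,cv2.findContours(np.kron(m[140:230,90:220].astype(np.uint8),np.ones((4,4),np.uint8)),0,1)[0],-1,(0,255,0),1)
cv2.imwrite('pics/sc.png',big[:,:,::-1])
E
```

```text
[[500. 415.  34.]
 [531. 238.  34.]
 [449. 224.  34.]
 [417. 398.  34.]]
0.17685968787895723 179.46719077528223
0.1837761476494024 177.26468995954897
[474.2154824  318.78831163  34.        ]
```

View pics/sc.png

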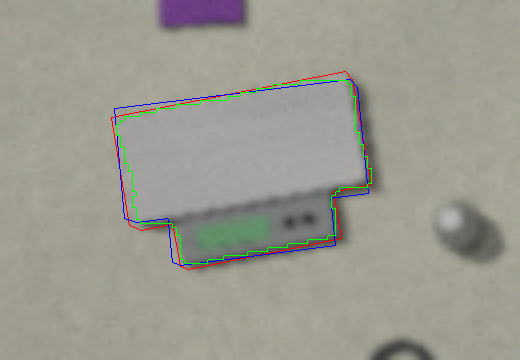

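```bash
python3 - <<'E'
from h import *
for n,w,pol in(('top',(100,150,200,220),0),('side',(210,115,280,170),0)):
    d=shot(n);I=d['image'];h,wd=(w[3]-w[1]),(w[2]-w[0])
    big=cv2.resize(I[w[1]:w[3],w[0]:w[2]],None,fx=8,fy=8,interpolation=cv2.INTER_CUBIC)
    for (x,y,a),col in(((475,320,.18),(255,0,0)),((477,325,.2),(0,0,255))):
        c,s=np.cos(a),np.sin(a)
        P=np.array([proj(d,(x+c*u-s*v,y+s*u+c*v,34)) for u,v in((-42,-90),(42,-90),(42,90),(-42,90))])
        cv2.polylines(big,[((P-w[:2]+.5)*8).astype(np.int32)],True,col,1)
    cv2.imwrite('pics/z_%s.png'%n,big[:,:,::-1])
import numpy as np
a=cv2.imread('pics/z_top.png');b=cv2.imread('pics/z_side.png')
o=np.zeros((1000,800,3),np.uint8);o[:560]=a;o[560:,:560]=b
cv2.imwrite('pics/z.png',cv2.resize(o,(480,600),interpolation=cv2.INTER_AREA))
E
```

```text
(no output)
```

View pics/z.png

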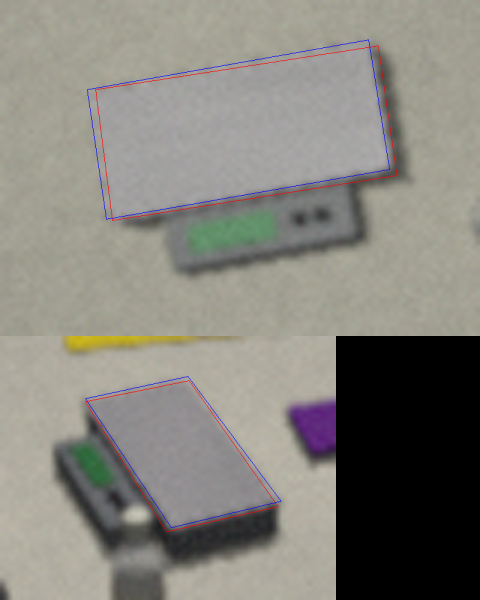

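Candidates: the box is the open grey-lined tray at px (376,178), with dark items at (425,185) and the back edge as possible confusions. The long lid is the black plate at (254,144), against the short lid (195,122), purple (140,118), and orange (146,268) and (363,262). The case is at (303,200), the tin at (332,126) with the tape ring (190,233) and jar (322,238) ruled out. One close crop checks the choices and fits.

```bash
cat >> h.py <<'E'
def over(n,items,f,half=38,k=5):
    d=shot(n);T=[]
    for t,x,y,a,z in items:
        c=proj(d,(x,y,z)).astype(int);w=(max(c[0]-half,0),max(c[1]-half,0));w=w+(w[0]+2*half,w[1]+2*half)
        b=cv2.resize(d['image'][w[1]:w[3],w[0]:w[2]],(2*half*k,2*half*k),interpolation=cv2.INTER_CUBIC)
        M=cv2.resize(sil(d,t,x,y,a,z,w),(2*half*k,2*half*k),interpolation=0)
        cv2.drawContours(b,cv2.findContours(M,0,1)[0],-1,(255,0,0),1);T.append(b)
    return T
def go(x,y,z,ang):
    """move needed: z units, turn units, then x,y units in tool axes after the turn"""
    o=ctrl.get_obs();p=np.array(o['ee_pos']);R=cv2.Rodrigues(np.array(o['orientation'],float))[0]
    cur=np.arctan2(R[1,1],R[0,1]);rad=np.arctan2(y,x)
    a=rad+(ang-rad+np.pi/2)%np.pi-np.pi/2
    tx=np.array([np.cos(a+np.pi/2),np.sin(a+np.pi/2)]);ty=np.array([np.cos(a),np.sin(a)])
    e=np.array([x,y])-p[:2]
    print('t',round(o['t'],2),'pos',p.round(1),'down',R[:,2].round(3),'| z',round((p[2]-z)/25,2),'turn',round(-np.degrees((a-cur+np.pi)%(2*np.pi)-np.pi)/5,2),'x',round(e@tx/25,2),'y',round(e@ty/25,2),'w',round(o['width'],1),'F',round(o['grasp_force'],1),'q',np.round(o['qpos'],2))
E
python3 - <<'E'
from h import *
a=over('top',[('box',490.6,-362.3,-.1125,0),('lid',590.4,14,.6375,0)],'')
b=over('side',[('box',490.6,-362.3,-.1125,0),('lid',590.4,14,.6375,0)],'')
o=np.vstack([np.hstack(a),np.hstack(b)]);cv2.imwrite('pics/c.png',cv2.resize(o,(600,600),interpolation=cv2.INTER_AREA)[:,:,::-1])
go(490.6,-362.3,150,-.1125)
E
```

```text
t 1.9 pos [152.7 606.1 222.7] down [-0.  0. -1.] | z 2.91 turn 16.46 x -36.97 y 17.78 w 87.6 F 0.0 q [ 1.3   0.42  1.63  0.    1.09 -0.02]
```

View pics/c.png

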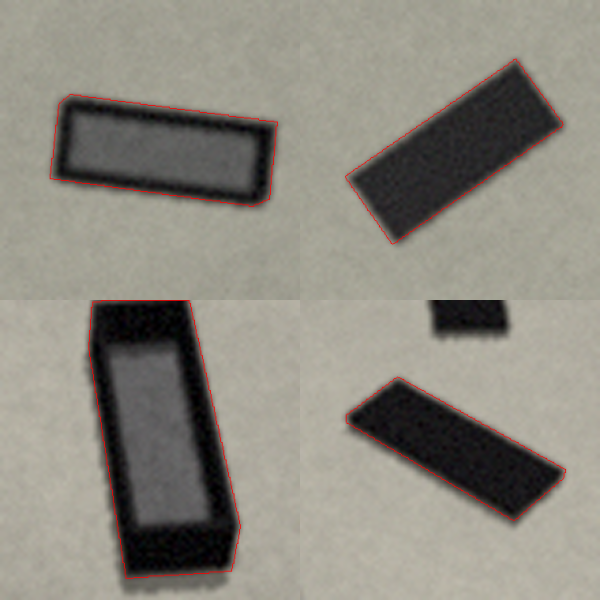

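The red outlines match the open box (left) and the long black lid (right) in both cameras, so the choices and fits hold.

>>> move_arm(steps=[[[0,0,0],1,0],[[0,0,0],1,0],[[0,0,0],1,0],[[0,0,0],1,0],[[0,0,0],1,0],[[0,0,0],1,0],[[0,0,0],1,0],[[0,0,0],1,0],[[0,0,0],1,0],[[0,0,0],1,0],[[0,0,0],1,0],[[0,0,0],1,0],[[0,0,0],1,0],[[0,0,0],1,0],[[0,0,0],1,0],[[0,0,0],1,0],[[0,0,0],0.46,0]])

```text
t: 3.32
ee_pos: [152.7, 606.1, 222.7]
orientation: [2.347, 2.088, -0.0]
ft_force: [-0.4, 0.6, 0.3]
width: 88.0
grasp_force: 0.0
```

>>> move_arm(steps=[[[-1,1,0],0,0],[[-1,1,0],0,0],[[-1,1,0],0,0],[[-1,1,0],0,0],[[-1,1,0],0,0],[[-1,1,0],0,0],[[-1,1,0],0,0],[[-1,1,0],0,0],[[-1,1,0],0,0],[[-1,1,0],0,0],[[-1,1,0],0,0],[[-1,1,0],0,0],[[-1,1,0],0,0],[[-1,1,0],0,0],[[-1,1,0],0,0],[[-1,1,0],0,0],[[-1,1,0],0,0],[[-1,0.8,0],0,0]])

```text
t: 4.82
ee_pos: [546.0, 107.3, 222.9]
orientation: [2.343, 2.092, 0.001]
ft_force: [-0.4, 0.9, -0.3]
width: 88.1
grasp_force: 0.0
```

>>> move_arm(steps=[[[-1,0,0],0,0],[[-1,0,0],0,0],[[-1,0,0],0,0],[[-1,0,0],0,0],[[-1,0,0],0,0],[[-1,0,0],0,0],[[-1,0,0],0,0],[[-1,0,0],0,0],[[-1,0,0],0,0],[[-1,0,0],0,0],[[-1,0,0.3],0,0],[[-1,0,0.3],0,0],[[-1,0,0.3],0,0],[[-1,0,0.3],0,0],[[-1,0,0.3],0,0],[[-1,0,0.3],0,0],[[-1,0,0.3],0,0],[[-1,0,0.3],0,0],[[-1,0,0.3],0,0]])

```text
t: 6.4
ee_pos: [490.8, -364.3, 154.9]
orientation: [2.343, 2.093, 0.0]
ft_force: [-0.2, -0.4, 0.1]
width: 87.9
grasp_force: 0.0
```

```bash
python3 -c "
from h import *
go(490.6,-362.3,20,-.1125)"
```

```text
t 6.4 pos [ 490.8 -364.3  154.9] down [ 0. -0. -1.] | z 5.39 turn 0.0 x 0.08 y -0.02 w 87.9 F 0.0 q [-0.66  0.49  1.71  0.    0.95 -0.55]
```

Arm tracks well. Descend, grip, lift.

>>> move_arm(steps=[[[0.08,0,1],0,0],[[0,0,1],0,0],[[0,0,1],0,0],[[0,0,1],0,0],[[0,0,0.8],0,0],[[0,0,0.4],0,0],[[0,0,0.2],0,0],[[0,0,0],0,1],[[0,0,0],0,1],[[0,0,0],0,1],[[0,0,0],0,1],[[0,0,0],0,1],[[0,0,0],0,1],[[0,0,0],0,1]])

```text
t: 7.57
ee_pos: [491.9, -361.5, 21.4]
orientation: [2.341, 2.092, 0.0]
ft_force: [-1.0, 0.6, 6.3]
width: 59.9
grasp_force: 30.0
```

```bash
python3 -c "
from h import *
go(475.5,321.5,200,.18)"
```

```text
t 7.57 pos [ 491.9 -361.5   21.4] down [ 0.001 -0.001 -1.   ] | z -7.15 turn -3.35 x 26.99 y 4.25 w 59.9 F 30.0 q [-0.65  0.68  1.76 -0.    0.7  -0.54]
```

>>> move_arm(steps=[[[0,0,-0.5],0,1],[[0,0,-1],0,1],[[0,0,-1],0,1],[[0,0,-1],0,1],[[0,0,-1],-0.7,1],[[0,0,-1],-0.7,1],[[0,0,-1],-0.7,1],[[0,0,-0.65],-0.7,1],[[0,0,0],-0.55,1]])

```text
t: 8.32
ee_pos: [492.9, -362.2, 203.9]
orientation: [2.005, 2.41, 0.0]
ft_force: [0.1, -0.0, -2.3]
width: 59.9
grasp_force: 30.0
```

>>> move_arm(steps=[[[0.5,0.1,0],0,1],[[1,0.15,0],0,1],[[1,0.15,0],0,1],[[1,0.15,0],0,1],[[1,0.15,0],0,1],[[1,0.15,0],0,1],[[1,0.15,0],0,1],[[1,0.15,0],0,1],[[1,0.15,0],0,1],[[1,0.15,0],0,1],[[1,0.15,0],0,1],[[1,0.15,0],0,1],[[1,0.15,0],0,1],[[1,0.15,0],0,1]])

```text
t: 9.48
ee_pos: [479.9, -18.0, 198.7]
orientation: [-2.014, -2.41, 0.001]
ft_force: [0.5, 0.5, -2.1]
width: 59.6
grasp_force: 30.0
```

>>> move_arm(steps=[[[1,0.15,0],0,1],[[1,0.15,0],0,1],[[1,0.15,0],0,1],[[1,0.15,0],0,1],[[1,0.15,0],0,1],[[1,0.15,0],0,1],[[1,0.15,0],0,1],[[1,0.15,0],0,1],[[1,0.15,0],0,1],[[1,0.15,0],0,1],[[1,0.15,0],0,1],[[1,0.15,0],0,1],[[1,0.15,0],0,1],[[0.5,0.1,0],0,1],[[0,0,0],0,1]])

```text
t: 10.73
ee_pos: [470.5, 323.6, 198.7]
orientation: [-2.01, -2.414, -0.0]
ft_force: [-0.3, -0.6, -1.3]
width: 59.9
grasp_force: 30.0
```

```bash
python3 -c "
from h import *
go(475.5,321.5,56,.18)"
```

```text
t 10.73 pos [470.5 323.6 198.7] down [-0.  0. -1.] | z 5.71 turn 0.02 x -0.12 y 0.18 w 59.9 F 30.0 q [0.58 0.37 1.77 0.   1.   0.4 ]
```

>>> move_arm(steps=[[[-0.1,0.18,1],0,1],[[0,0,1],0,1],[[0,0,1],0,1],[[0,0,1],0,1],[[0,0,0.8],0,1],[[0,0,0.4],0,1],[[0,0,0.3],0,1],[[0,0,0.15],0,1],[[0,0,0],0,1],[[0,0,0],0,1]])

```text
t: 11.57
ee_pos: [476.8, 319.9, 58.5]
orientation: [2.013, 2.412, 0.002]
ft_force: [-0.6, 0.7, -2.0]
width: 59.9
grasp_force: 30.0
```

```bash
python3 -c "
from h import *
go(475.5,321.5,55.5,.18)"
```

```text
t 11.57 pos [476.8 319.9  58.5] down [ 0.001  0.001 -1.   ] | z 0.12 turn -0.0 x 0.07 y -0.04 w 59.9 F 30.0 q [ 0.57  0.58  1.83 -0.    0.72  0.39]
```

>>> move_arm(steps=[[[0,0,0.08],0,1],[[0,0,0.06],0,1],[[0,0,0],0,1],[[0,0,0],0,0],[[0,0,0],0,0],[[0,0,0],0,0],[[0,0,0],0,0],[[0,0,0],0,0],[[0,0,-0.5],0,0],[[0,0,-1],0,0],[[0,0,-1],0,0],[[0,0,-1],0,0],[[0,0,-1],0,0],[[0,0,-1],0,0]])

```text
t: 12.73
ee_pos: [476.1, 319.7, 193.8]
orientation: [2.013, 2.412, 0.001]
ft_force: [0.5, -0.3, -0.1]
width: 88.0
grasp_force: 0.0
```

```bash
python3 -c "
from h import *
go(419,-141,150,1.515)"
```

```text
t 12.73 pos [476.1 319.7 193.8] down [ 0.  0. -1.] | z 1.75 turn 20.7 x -1.25 y 18.53 w 88.0 F 0.0 q [ 0.57  0.38  1.77 -0.    0.99  0.39]
```

```bash
python3 - <<'E'
from h import *
T=[]
for n in('top','side'):
    T+=over(n,[('case',418.9,-141.1,-.058,0)],'',19,16)
    d=shot(n);c=proj(d,(418.9,-141.1,13))
    for t in('case',):
        m=pick(n,t,c,8)
        if m is not None: print(n,t,fit('case',418.9,-141.1,-.058,0,[(d,m)]))
o=np.hstack(T);cv2.imwrite('pics/d.png',cv2.resize(o,(800,400),interpolation=cv2.INTER_AREA)[:,:,::-1])
E
```

```text
top case (array([ 4.19155e+02, -1.41895e+02, -7.30000e-02]), np.float64(0.137))
side case (array([ 4.18250e+02, -1.40308e+02, -9.30000e-02]), np.float64(0.106))
```

View pics/d.png

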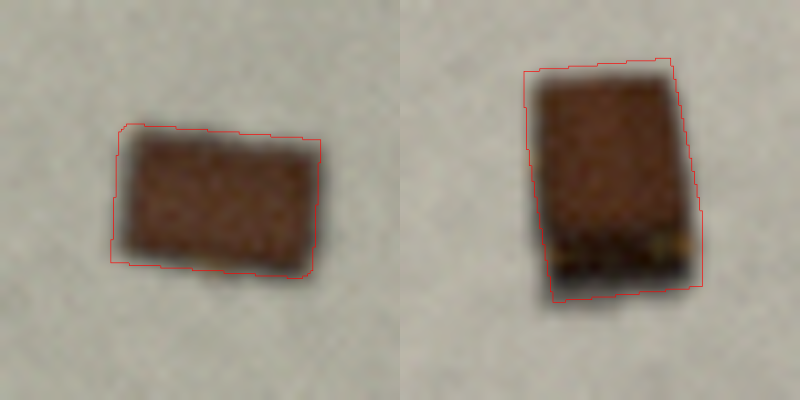

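>>> move_arm(steps=[[[0,0,0],-1,0],[[0,0,0],-1,0],[[0,0,0],-1,0],[[0,0,0],-1,0],[[0,0,0],-1,0],[[0,0,0],-1,0],[[0,0,0],-1,0],[[0,0,0],-1,0],[[0,0,0],-1,0],[[0,0,0],-1,0],[[0,0,0],-1,0],[[0,0,0],-1,0],[[0,0,0],-1,0],[[0,0,0],-1,0],[[0,0,0],-1,0]])

```text
t: 14.28
ee_pos: [475.4, 319.2, 190.0]
orientation: [-0.122, -3.137, 0.003]
ft_force: [0.4, -0.5, -0.6]
width: 87.9
grasp_force: 0.0
```

>>> move_arm(steps=[[[0,-1,0],0,0],[[0,-1,0],0,0],[[0,-1,0],0,0],[[0,-1,0],0,0],[[0,-1,0],0,0],[[0,-1,0],0,0],[[0,-1,0],0,0],[[0,-1,0],0,0],[[0,-1,0],0,0],[[0.2,-1,0],0,0],[[0.2,-1,0],0,0],[[0.2,-1,0],0,0],[[0.2,-1,0.5],0,0],[[0,-1,0.5],0,0],[[0,-1,0.5],0,0],[[0,-1,0.5],0,0],[[0,-1,0.5],0,0],[[0,-1,0.5],0,0],[[0,-0.6,0.5],0,0],[[0,0,0],0,0]])

```text
t: 15.95
ee_pos: [416.1, -143.4, 101.5]
orientation: [-0.133, -3.134, -0.002]
ft_force: [-0.2, -0.9, -0.4]
width: 87.9
grasp_force: 0.0
```

```bash
python3 -c "
from h import *
go(418.5,-142,7,1.49)"
```

```text
t 15.95 pos [ 416.1 -143.4  101.5] down [-0.005  0.002 -1.   ] | z 3.78 turn 35.96 x 0.09 y -0.06 w 87.9 F 0.0 q [-0.36  0.36  2.11 -0.    0.68 -1.84]
```

>>> move_arm(steps=[[[-0.1,0.06,1],0,0],[[0,0,1],0,0],[[0,0,0.9],0,0],[[0,0,0.5],0,0],[[0,0,0.3],0,0],[[0,0,0],0,1],[[0,0,0],0,1],[[0,0,0],0,1],[[0,0,0],0,1],[[0,0,0],0,1],[[0,0,0],0,1],[[0,0,0],0,1],[[0,0,0],0,1]])

```text
t: 17.03
ee_pos: [421.5, -140.9, 12.4]
orientation: [0.129, 3.138, -0.001]
ft_force: [-0.9, 1.8, 7.9]
width: 55.4
grasp_force: 30.0
```

```bash
python3 - <<'E'
from h import *
go(475.5,321.5,200,1.751)
for n in('top','side'):
    d=shot(n);m=pick(n,'box',proj(d,(475.5,321.5,57)),15)
    if m is not None: print(n,fit('box',475.5,321.5,.18,34,[(d,m)]))
E
```

```text
t 17.03 pos [ 421.5 -140.9   12.4] down [ 0.001 -0.    -1.   ] | z -7.5 turn -3.0 x -5.44 y 17.81 w 55.4 F 30.0 q [-0.35  0.56  2.12  0.    0.46 -1.84]
top (array([4.77188e+02, 3.19305e+02, 1.81000e-01]), np.float64(0.038))
```

>>> move_arm(steps=[[[0,0,-0.5],0,1],[[0,0,-1],0,1],[[0,0,-1],0,1],[[0,0,-1],-1,1],[[0,0,-1],-1,1],[[0,0,-1],-1,1],[[0,0,-1],0,1],[[0,0,-1],0,1],[[0,0,0],0,1]])

```text
t: 17.98
ee_pos: [423.3, -141.7, 203.6]
orientation: [-0.281, 3.122, -0.005]
ft_force: [0.3, -1.0, 0.6]
width: 55.9
grasp_force: 30.0
```

```bash
python3 - <<'E'
from h import *
go(477.2,319.5,200,1.751)
go(477.2,319.5,200,1.751)
for n in('top','side'):
    d=shot(n);m=pick(n,'case',proj(d,(421,-141,200)),25)
    if m is not None: print(n,fit('case',421,-141,.18,186,[(d,m)]))
E
```

```text
t 17.98 pos [ 423.3 -141.7  203.6] down [ 0.007 -0.003 -1.   ] | z 0.14 turn -0.0 x -5.43 y 17.76 w 55.9 F 30.0 q [-0.35  0.18  2.03 -0.    0.92 -2.1 ]
t 17.98 pos [ 423.3 -141.7  203.6] down [ 0.007 -0.003 -1.   ] | z 0.14 turn -0.0 x -5.43 y 17.76 w 55.9 F 30.0 q [-0.35  0.18  2.03 -0.    0.92 -2.1 ]
side (array([ 4.07147e+02, -1.32551e+02, -1.71000e-01]), np.float64(0.583))
```

>>> move_arm(steps=[[[-0.2,0.5,0],0,1],[[-0.3,1,0],0,1],[[-0.3,1,0],0,1],[[-0.3,1,0],0,1],[[-0.3,1,0],0,1],[[-0.3,1,0],0,1],[[-0.3,1,0],0,1],[[-0.3,1,0],0,1],[[-0.3,1,0],0,1],[[-0.3,1,0],0,1],[[-0.3,1,0],0,1],[[-0.3,1,0],0,1],[[-0.3,1,0],0,1],[[-0.3,1,0],0,1],[[-0.3,1,0],0,1],[[-0.3,1,0],0,1],[[-0.3,1,0],0,1],[[-0.3,1,0],0,1],[[-0.1,0.3,0],0,1],[[0,0,0],0,1]])

```text
t: 19.85
ee_pos: [473.4, 322.3, 197.4]
orientation: [0.286, -3.126, 0.002]
ft_force: [-0.6, 0.0, -0.4]
width: 55.3
grasp_force: 30.0
```

>>> move_arm(steps=[[[0,0,1],0,1],[[0,0,1],0,1],[[0,0,0.5],0,1],[[0,0,0],0,1],[[0,0,0],0,1]])

```text
t: 20.27
ee_pos: [473.6, 320.0, 136.0]
orientation: [0.281, -3.127, 0.002]
ft_force: [0.6, -0.4, 0.2]
width: 56.0
grasp_force: 30.0
```

```bash
python3 - <<'E'
from h import *
go(477.2,319.5,53,1.751)
d=shot('side');c=proj(d,(477,319,100)).astype(int)
b=cv2.resize(d['image'][c[1]-50:c[1]+40,c[0]-60:c[0]+60],(720,540),interpolation=2);cv2.imwrite('pics/e.png',b[:,:,::-1])
go(477.2,319.5,53,1.751)
E
```

```text
t 20.27 pos [473.6 320.  136. ] down [-0.002 -0.002 -1.   ] | z 3.32 turn -0.01 x -0.14 y -0.05 w 56.0 F 30.0 q [ 0.57  0.46  1.81 -0.    0.88 -1.18]
t 20.32 pos [474.3 320.7 137. ] down [-0. -0. -1.] | z 3.36 turn -0.01 x -0.1 y -0.07 w 56.0 F 30.0 q [ 0.57  0.46  1.81 -0.    0.88 -1.18]
```

View pics/e.png

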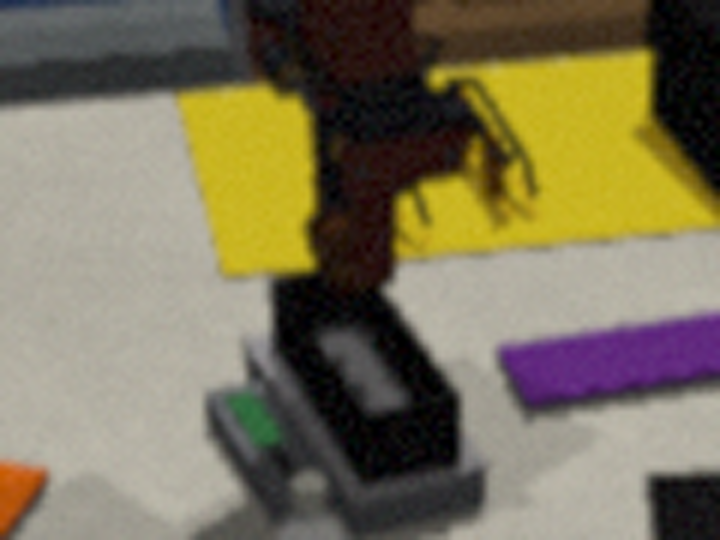

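>>> move_arm(steps=[[[-0.12,-0.05,0.3],0,1],[[0,0,0.8],0,1],[[0,0,0.8],0,1],[[0,0,0.6],0,1],[[0,0,0.4],0,1],[[0,0,0.2],0,1],[[0,0,0.1],0,1],[[0,0,0],0,1],[[0,0,0],0,1]])

```text
t: 21.07
ee_pos: [477.8, 320.8, 57.4]
orientation: [-0.282, 3.128, 0.001]
ft_force: [-0.0, -0.8, -0.1]
width: 55.9
grasp_force: 30.0
```

```bash
python3 - <<'E'
from h import *
go(477.2,319.5,52,1.751); print(ctrl.get_obs()['ft_force'])
E
```

```text
t 21.07 pos [477.8 320.8  57.4] down [ 0.001  0.001 -1.   ] | z 0.22 turn -0.0 x 0.03 y -0.05 w 55.9 F 30.0 q [ 0.57  0.59  1.83  0.    0.72 -1.18]
[-0.01392191 -0.82604626 -0.12860058]
```

>>> move_arm(steps=[[[0,0,0.08],0,1],[[0,0,0.08],0,1],[[0,0,0.05],0,1],[[0,0,0],0,1]])

```text
t: 21.4
ee_pos: [477.4, 320.6, 51.6]
orientation: [-0.282, 3.128, 0.0]
ft_force: [-0.1, 0.2, -0.8]
width: 55.3
grasp_force: 30.0
```

>>> move_arm(steps=[[[0,0,0],0,0],[[0,0,0],0,0],[[0,0,0],0,0],[[0,0,0],0,0],[[0,0,0],0,0],[[0,0,-0.5],0,0],[[0,0,-1],0,0],[[0,0,-1],0,0],[[0,0,-1],0,0],[[0,0,-1],0,0],[[0,0,-1],0,0],[[0,0,0],1,0],[[0,0,0],1,0],[[0,0,0],1,0],[[0,0,0],1,0],[[0,0,0],1,0],[[0,0,0],1,0]])

```text
t: 22.82
ee_pos: [477.2, 320.5, 190.0]
orientation: [0.544, 3.094, 0.001]
ft_force: [-0.1, -0.0, 0.3]
width: 87.5
grasp_force: 0.0
```

>>> move_arm(steps=[[[0,0,0],1,0],[[0,0,0],1,0],[[0,0,0],1,0],[[0,0,0],1,0],[[0,0,0],1,0],[[0,0,0],1,0],[[0,0,0],0.76,0],[[0,0,0],0,0]])

```text
t: 23.48
ee_pos: [477.3, 320.5, 189.9]
orientation: [1.417, 2.804, 0.001]
ft_force: [0.8, -0.4, 0.2]
width: 87.3
grasp_force: 0.0
```

```bash
python3 - <<'E'
from h import *
go(590.4,14,100,.6375)
E
```

```text
t 23.48 pos [477.3 320.5 189.9] down [ 0.001  0.    -1.   ] | z 3.59 turn -0.03 x -12.55 y -3.66 w 87.3 F 0.0 q [ 0.57  0.39  1.77  0.    0.98 -0.06]
```

>>> move_arm(steps=[[[-1,-0.3,0],0,0],[[-1,-0.3,0],0,0],[[-1,-0.3,0],0,0],[[-1,-0.3,0],0,0],[[-1,-0.3,0],0,0],[[-1,-0.3,0],0,0],[[-1,-0.3,0],0,0],[[-1,-0.3,0.6],0,0],[[-1,-0.3,0.6],0,0],[[-1,-0.3,0.6],0,0],[[-1,-0.3,0.6],0,0],[[-1,-0.3,0.6],0,0],[[-0.55,-0.05,0.6],0,0],[[0,0,0],0,0],[[0,0,0],0,0]])

```text
t: 24.73
ee_pos: [590.2, 13.5, 98.7]
orientation: [-1.413, -2.804, 0.001]
ft_force: [-0.6, 0.5, 0.1]
width: 87.9
grasp_force: 0.0
```

```bash
python3 - <<'E'
from h import *
go(590.4,14,2,.6375)
d=shot('top');c=proj(d,(477,319.5,45))
m=pick('top','case',c,15);print(m is not None and fit('case',477,320,.18,39,[(d,m)]))
m=pick('top','box',c,20);print(m is not None and fit('box',477,320,.18,34,[(d,m)]))
go(590.4,14,2,.6375)
a=over('top',[('box',477,319.5,.18,34)],'',35,6);cv2.imwrite('pics/f.png',a[0][:,:,::-1])
E
```

```text
t 24.73 pos [590.2  13.5  98.7] down [-0.002  0.    -1.   ] | z 3.87 turn -0.0 x 0.01 y 0.02 w 87.9 F 0.0 q [ 0.    0.54  1.78  0.    0.82 -0.63]
(array([4.76616e+02, 3.20470e+02, 1.97000e-01]), np.float64(0.284))
(array([4.77011e+02, 3.19720e+02, 1.74000e-01]), np.float64(0.238))
t 24.88 pos [590.8  14.9 100. ] down [ 0.001  0.    -1.   ] | z 3.92 turn 0.01 x -0.02 y -0.03 w 87.9 F 0.0 q [ 0.01  0.54  1.78  0.    0.82 -0.63]
```

View pics/f.png

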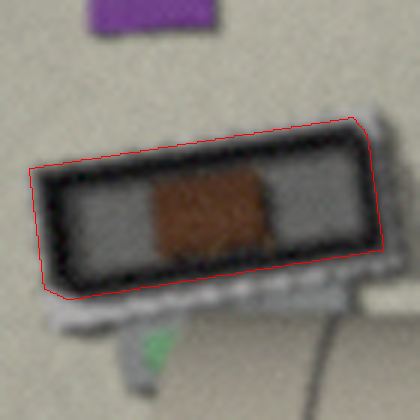

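>>> move_arm(steps=[[[0,0,1],0,0],[[0,0,1],0,0],[[0,0,0.9],0,0],[[0,0,0.5],0,0],[[0,0,0.3],0,0],[[0,0,0.12],0,0],[[0,0,0],0,0],[[0,0,0],0,1],[[0,0,0],0,1],[[0,0,0],0,1],[[0,0,0],0,1],[[0,0,0],0,1],[[0,0,0],0,1],[[0,0,0],0,1]])

```text
t: 26.1
ee_pos: [591.1, 14.0, 4.1]
orientation: [1.413, 2.805, 0.001]
ft_force: [-1.2, -0.2, 6.4]
width: 63.5
grasp_force: 30.0
```

>>> move_arm(steps=[[[0,0,-0.3],0,1],[[0,0,-0.7],0,1],[[0,0,-1],0,1],[[0,0,-1],0,1],[[0,0,-1],0,1],[[0,0,-1],0,1],[[0,0,-1],0,1],[[0,0,-1],1,1],[[0,0,-1],1,1],[[0,0,0],1,1],[[0,0,0],1,1],[[0,0,0],1,1],[[0,0,0],0.24,1],[[0,0,0],0,1]])

```text
t: 27.27
ee_pos: [590.3, 14.0, 203.6]
orientation: [-2.012, -2.413, 0.0]
ft_force: [-1.1, -0.0, -0.8]
width: 63.4
grasp_force: 30.0
```

```bash
python3 - <<'E'
from h import *
go(477,319,200,.18)
for n in('top','side'):
    d=shot(n);go(477,319,200,.18);p=ctrl.get_obs()['ee_pos'];m=pick(n,'lid',proj(d,(p[0],p[1],p[2])),25)
    if m is not None: print(n,m.sum(),fit('lid',p[0],p[1],.18,p[2]-4,[(d,m)]))
E
```

```text
t 27.27 pos [590.3  14.  203.6] down [-0. -0. -1.] | z 0.14 turn 0.01 x 12.81 y -2.27 w 63.4 F 30.0 q [ 0.    0.4   1.72  0.    1.02 -0.18]
t 27.32 pos [590.3  14.  203.4] down [-0. -0. -1.] | z 0.14 turn 0.02 x 12.81 y -2.27 w 63.5 F 30.0 q [ 0.    0.4   1.72 -0.    1.02 -0.18]
t 27.42 pos [590.4  14.  203.3] down [-0. -0. -1.] | z 0.13 turn 0.02 x 12.81 y -2.28 w 63.9 F 30.0 q [ 0.    0.4   1.72 -0.    1.02 -0.18]
side 698 (array([5.87512e+02, 1.33010e+01, 1.76000e-01]), np.float64(0.245))
```

>>> move_arm(steps=[[[0.5,-0.1,0],0,1],[[1,-0.2,0],0,1],[[1,-0.2,0],0,1],[[1,-0.2,0],0,1],[[1,-0.2,0],0,1],[[1,-0.2,0],0,1],[[1,-0.2,0],0,1],[[1,-0.2,0],0,1],[[1,-0.2,0],0,1],[[1,-0.2,0],0,1],[[1,-0.2,0],0,1],[[1,-0.1,0],0,1],[[1,-0.05,0],0,1],[[0.3,0,0.5],0,1],[[0,0,1],0,1],[[0,0,1],0,1],[[0,0,0.5],0,1],[[0,0,0],0,1],[[0,0,0],0,1],[[0,0,0],0,1]])

```text
t: 29.13
ee_pos: [478.6, 318.9, 129.3]
orientation: [2.013, 2.411, 0.002]
ft_force: [0.3, -0.3, -0.5]
width: 63.6
grasp_force: 30.0
```

```bash
python3 - <<'E'
from h import *
go(477,319,79,.18)
T=[]
for n in('top','side'):
    d=shot(n);p=ctrl.get_obs()['ee_pos'];go(477,319,79,.18);c=proj(d,(p[0],p[1],p[2]-20)).astype(int)
    b=d['image'][c[1]-30:c[1]+30,c[0]-40:c[0]+40];b=cv2.resize(b,(800,600),interpolation=2)
    for t,x,y,z,col in(('box',477,319,34,(255,0,0)),('lid',p[0],p[1],p[2]-4,(0,255,0))):
        M=cv2.resize(sil(d,t,x,y,.18,z,(c[0]-40,c[1]-30,c[0]+40,c[1]+30)),(800,600),interpolation=0)
        cv2.drawContours(b,cv2.findContours(M,0,1)[0],-1,col,1)
    T.append(b)
cv2.imwrite('pics/g.png',cv2.resize(np.vstack(T),(400,600),interpolation=3)[:,:,::-1])
E
```

```text
t 29.13 pos [478.6 318.9 129.3] down [ 0.001  0.001 -1.   ] | z 2.01 turn -0.0 x 0.01 y -0.06 w 63.6 F 30.0 q [ 0.57  0.47  1.81 -0.    0.86  0.39]
t 29.18 pos [478.9 319.1 129.6] down [ 0.002  0.001 -1.   ] | z 2.03 turn -0.0 x 0.01 y -0.07 w 63.6 F 30.0 q [ 0.57  0.47  1.81 -0.    0.86  0.39]
t 29.23 pos [478.9 319.1 129.7] down [ 0.002  0.001 -1.   ] | z 2.03 turn -0.01 x 0.01 y -0.08 w 63.8 F 30.0 q [0.57 0.47 1.81 0.   0.86 0.39]
```

View pics/g.png

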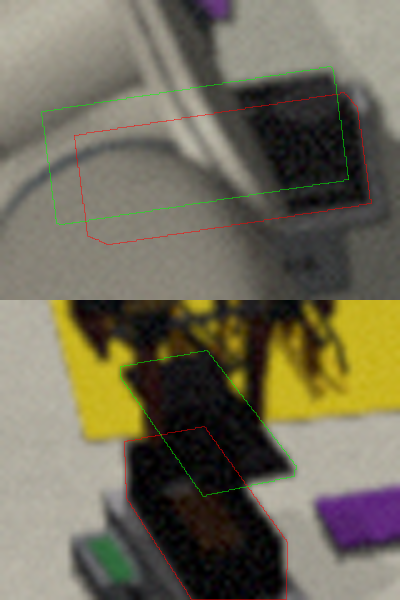

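>>> move_arm(steps=[[[0,-0.05,0.5],0,1],[[0,0,0.6],0,1],[[0,0,0.4],0,1],[[0,0,0.2],0,1],[[0,0,0.1],0,1],[[0,0,0],0,1],[[0,0,0],0,1]])

```text
t: 29.82
ee_pos: [477.1, 318.8, 83.9]
orientation: [2.013, 2.412, 0.001]
ft_force: [0.2, 0.5, -1.3]
width: 64.0
grasp_force: 30.0
```

>>> move_arm(steps=[[[0,0,0.05],0,1],[[0,0,0.05],0,1],[[0,0,0],0,1],[[0,0,0],0,1]])

```text
t: 30.15
ee_pos: [476.8, 318.6, 81.1]
orientation: [2.013, 2.412, 0.0]
ft_force: [1.0, 0.1, -0.2]
width: 63.6
grasp_force: 30.0
```

>>> move_arm(steps=[[[0,0,0.05],0,1],[[0,0,0.04],0,1],[[0,0,0],0,1],[[0,0,0],0,1]])

```text
t: 30.48
ee_pos: [476.6, 318.6, 78.6]
orientation: [-2.013, -2.412, 0.0]
ft_force: [-0.2, 0.1, -1.0]
width: 63.1
grasp_force: 30.0
```

Release, rise, and look before turning for the tin.

>>> move_arm(steps=[[[0,0,0],0,0],[[0,0,0],0,0],[[0,0,0],0,0],[[0,0,0],0,0],[[0,0,0],0,0],[[0,0,-0.4],0,0],[[0,0,-1],0,0],[[0,0,-1],0,0],[[0,0,-1],0,0],[[0,0,-1],0,0],[[0,0,0],0,0]])

```text
t: 31.4
ee_pos: [479.3, 320.2, 194.4]
orientation: [2.011, 2.41, 0.013]
ft_force: [0.8, 0.3, 0.7]
width: 87.8
grasp_force: 0.0
```

```bash
python3 - <<'E'
from h import *
go(655,-230.0,150,-0.1)
SH['closed']=[cub(60,160,0,46),cub(64,164,46,54)]
T=over('side',[('closed',477,319,.18,34)],'',30,10);cv2.imwrite('pics/i.png',T[0][:,:,::-1])
E
```

```text
t 31.4 pos [479.3 320.2 194.4] down [ 0.007  0.005 -1.   ] | z 1.78 turn 3.21 x -21.2 y 9.19 w 87.8 F 0.0 q [0.57 0.38 1.77 0.   0.98 0.39]
```

View pics/i.png

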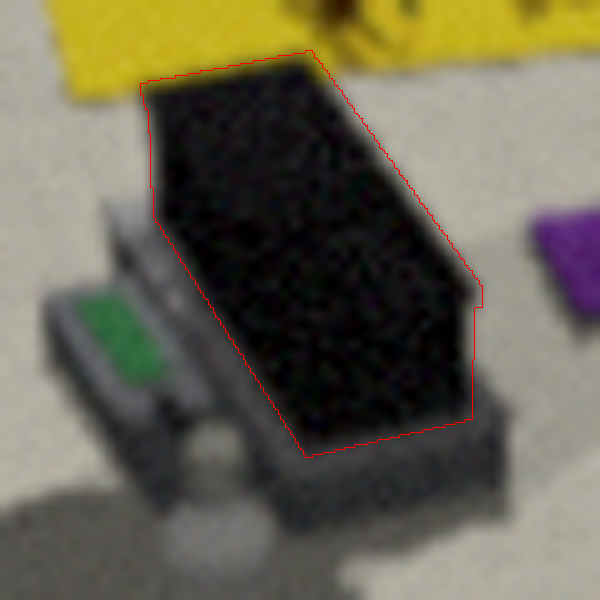

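>>> move_arm(steps=[[[-1,0.1,0],0,0],[[-1,0.1,0],0,0],[[-1,0.1,0],0,0],[[-1,0.1,0],0,0],[[-1,0.1,0],0,0],[[-1,0.1,0],0,0],[[-1,0.1,0],0,0],[[-1,0.1,0],0,0],[[-1,0.1,0],0,0],[[-1,0.1,0],0,0],[[-1,0.2,0],0,0],[[-1,0.2,0],0,0],[[-1,0.2,0],0,0],[[-1,0.2,0],0,0],[[-1,0.2,0],0,0],[[-1,0.2,0],0,0],[[-1,0.2,0],0,0],[[-1,0.2,0],0,0],[[-1,0.2,0],0,0],[[-1,0.2,0],0,0]])

```text
t: 33.12
ee_pos: [639.6, -161.0, 187.5]
orientation: [-2.012, -2.411, 0.001]
ft_force: [0.7, 0.1, 0.2]
width: 87.4
grasp_force: 0.0
```

>>> move_arm(steps=[[[-1,0,0],0,0],[[-1,0,0],0,0],[[-0.9,0,0.4],0,0],[[0,0,1],0,0],[[0,0,1],0,0],[[0,0,1],0,0],[[0,0,0.6],0,0],[[0,0,0],0,0],[[0,0,0],0,0]])

```text
t: 33.87
ee_pos: [652.3, -230.9, 87.7]
orientation: [-2.011, -2.41, 0.001]
ft_force: [0.1, -1.2, 0.7]
width: 87.9
grasp_force: 0.0
```

```bash
python3 - <<'E'
from h import *
go(654.6,-229.8,7,.18)
E
```

```text
t 33.87 pos [ 652.3 -230.9   87.7] down [-0.002  0.001 -1.   ] | z 3.23 turn 0.0 x 0.03 y 0.1 w 87.9 F 0.0 q [-0.36  0.68  1.54 -0.    0.93 -0.54]
```

>>> move_arm(steps=[[[0.03,0.08,1],0,0],[[0,0,1],0,0],[[0,0,0.7],0,0],[[0,0,0.4],0,0],[[0,0,0.13],0,0],[[0,0,0],0,0],[[0,0,0],0,1],[[0,0,0],0,1],[[0,0,0],0,1],[[0,0,0],0,1],[[0,0,0],0,1],[[0,0,0],0,1],[[0,0,0],0,1],[[0,0,0],0,1]])

```text
t: 35.03
ee_pos: [654.9, -230.2, 8.2]
orientation: [2.013, 2.412, 0.0]
ft_force: [-0.1, -0.7, 2.8]
width: 48.8
grasp_force: 30.0
```

>>> move_arm(steps=[[[0,0,-0.4],0,1],[[0,0,-1],0,1],[[0,0,-1],0,1],[[0,0,-1],0,1],[[0,0,-1],0,1],[[0,0,-1],0,1],[[0,0,-1],0,1],[[0,0,-1],0,1],[[0,0,-0.6],0,1],[[0,0,0],0,1]])

```text
t: 35.87
ee_pos: [656.8, -230.9, 212.8]
orientation: [2.009, 2.407, 0.004]
ft_force: [-0.0, 0.8, 0.0]
width: 49.0
grasp_force: 30.0
```

```bash
python3 - <<'E'
from h import *
go(477,319,200,.18)
E
```

```text
t 35.87 pos [ 656.8 -230.9  212.8] down [ 0.007 -0.002 -1.   ] | z 0.51 turn -0.0 x 22.93 y -3.14 w 49.0 F 30.0 q [-0.36  0.53  1.47  0.    1.13 -0.54]
```

>>> move_arm(steps=[[[0.5,-0.1,0],0,1],[[1,-0.15,0],0,1],[[1,-0.15,0],0,1],[[1,-0.15,0],0,1],[[1,-0.15,0],0,1],[[1,-0.15,0],0,1],[[1,-0.15,0],0,1],[[1,-0.15,0],0,1],[[1,-0.15,0],0,1],[[1,-0.15,0],0,1],[[1,-0.15,0],0,1],[[1,-0.15,0],0,1],[[1,-0.15,0],0,1],[[1,-0.15,0],0,1],[[1,-0.15,0],0,1],[[1,-0.15,0],0,1],[[1,-0.15,0],0,1],[[1,-0.15,0],0,1],[[1,-0.15,0],0,1],[[1,-0.15,0],0,1]])

```text
t: 37.53
ee_pos: [492.4, 237.1, 206.1]
orientation: [-2.012, -2.411, 0.005]
ft_force: [1.8, -0.5, 0.5]
width: 49.4
grasp_force: 30.0
```

>>> move_arm(steps=[[[1,-0.1,0],0,1],[[1,0,0],0,1],[[1,0,0],0,1],[[0.4,0,0],0,1],[[0,0,1],0,1],[[0,0,1],0,1],[[0,0,0.8],0,1],[[0,0,0.5],0,1],[[0,0,0],0,1],[[0,0,0],0,1],[[0,0,0],0,1]])

```text
t: 38.45
ee_pos: [477.7, 319.5, 126.1]
orientation: [2.013, 2.412, 0.001]
ft_force: [-0.4, 0.5, 0.2]
width: 48.9
grasp_force: 30.0
```

```bash
python3 - <<'E'
from h import *
go(477,319,97,.18)
E
```

```text
t 38.45 pos [477.7 319.5 126.1] down [ 0.001  0.    -1.   ] | z 1.16 turn -0.0 x -0.02 y -0.03 w 48.9 F 30.0 q [ 0.57  0.48  1.81 -0.    0.85  0.39]
```

>>> move_arm(steps=[[[0,0,0.5],0,1],[[0,0,0.3],0,1],[[0,0,0.15],0,1],[[0,0,0.1],0,1],[[0,0,0],0,1],[[0,0,0],0,1]])

```text
t: 38.95
ee_pos: [477.3, 319.5, 99.1]
orientation: [-2.013, -2.412, 0.0]
ft_force: [-0.4, -0.3, -0.6]
width: 49.0
grasp_force: 30.0
```

>>> move_arm(steps=[[[0,0,0.05],0,1],[[0,0,0.03],0,1],[[0,0,0],0,1],[[0,0,0],0,1]])

```text
t: 39.28
ee_pos: [477.4, 319.5, 97.3]
orientation: [2.013, 2.412, 0.0]
ft_force: [0.1, -0.1, -0.1]
width: 49.2
grasp_force: 30.0
```

>>> move_arm(steps=[[[0,0,0.03],0,1],[[0,0,0],0,1],[[0,0,0],0,0],[[0,0,0],0,0],[[0,0,0],0,0],[[0,0,0],0,0],[[0,0,0],0,0],[[0,0,0],0,0],[[0,0,-0.4],0,0],[[0,0,-1],0,0],[[0,0,-1],0,0],[[0,0,-1],0,0],[[0,0,-1],0,0],[[0,0,0],0,0]])

```text
t: 40.45
ee_pos: [479.8, 321.1, 212.2]
orientation: [2.011, 2.41, 0.013]
ft_force: [0.8, 0.7, 0.9]
width: 88.0
grasp_force: 0.0
```

>>> move_arm(steps=[[[-1,0,0],0,0],[[-1,0,0],0,0],[[-1,0,0],0,0],[[-1,0,0],0,0],[[-1,0,0],0,0],[[-1,0,0],0,0],[[-1,0,0],0,0],[[-1,0,0],0,0],[[-1,0,0],0,0],[[-1,0,0],0,0],[[0,0,0],0,0],[[0,0,0],0,0],[[0,0,0],0,0]])

```text
t: 41.53
ee_pos: [521.9, 73.8, 206.4]
orientation: [-2.013, -2.411, -0.0]
ft_force: [-1.5, -0.1, 0.2]
width: 87.8
grasp_force: 0.0
```

```bash
python3 - <<'E'
from h import *
SH['all']=[cub(60,160,0,46),cub(64,164,46,54)]
SH['tinb']=[[(a,b,z+54) for a,b,z in SH['tin'][0]]]
T=[]
for n in('top','side'):
    a=over(n,[('all',477,319,.18,34)],'',35,8)[0];b=over(n,[('tinb',477,319,.18,34)],'',35,8)[0];T.append(np.vstack([a,b]))
cv2.imwrite('pics/j.png',cv2.resize(np.hstack(T),(600,600),interpolation=3)[:,:,::-1]); print(ctrl.get_obs()['t'])
E
```

```text
41.7333
```

View pics/j.png

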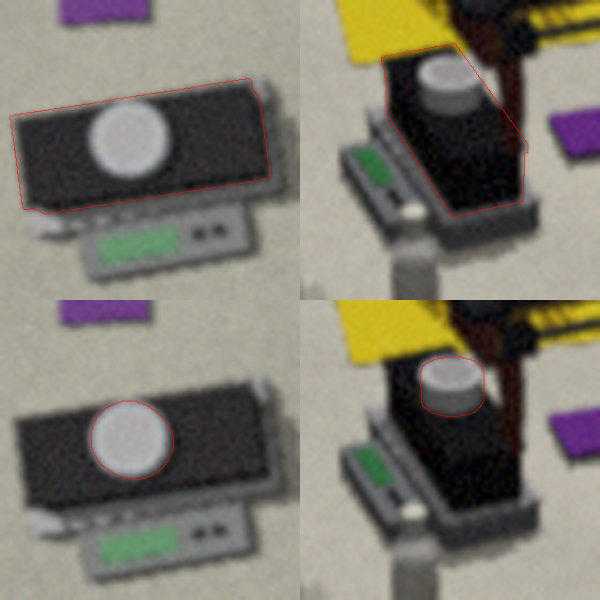

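The last picture shows the tin upright mid-lid, with the closed box matching its outline on the platform in both cameras and the gripper clear. I'm handing in.

```bash
python3 -c "
from h import *
print(ctrl.close_job())"
```

```text
the job is handed in; nothing more can be done
None
```

The boxed set is made up on the scale and handed in: the box is centred on the platform, the case lies inside, the long lid is seated and the tin stands mid-lid; the last camera check agreed, but the hand-in returned no verdict.

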